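# Wipe the chips off the stone box and hold its lid half open

### The job

Pick up the brown hardwood block and use it to wipe all five loose wood chips off the shut lid of the stone box, onto the bench; then put the block back down on the bench, clear of the box. Then raise the lid to 45 degrees (the red tick on the brass quadrant) and finish holding it there with the gripper: it falls shut if let go, so do not let go and do not prop it. Leave the other things on the bench where they are.

Things in the scene. Friction and masses are not known exactly. Their poses are not given: they have to be found in the camera images.
- stone_box: low dark wood box fixed to the bench, 160 mm deep (x) x 220 wide (y), walls 65 high, 10 thick. Origin: centre of its underside, on the bench; z up; -x is its front with the handle, facing the robot; +y its left side seen from the robot. On its right (y = -116 mm), at the rear, a thin brass quadrant of 62 mm radius round the hinge, up to 62 mm above the walls, red tick at 45 degrees
- lid (a joint): lid angle in rad: 0 shut, growing as the front edge rises, 0.785 = 45 degrees, stop at 1.4. Hinge at the rear, no spring and no stay: the lid falls shut from any angle when let go; lifting it at the bar takes about 2 N
- lid_hinge (a point): middle of the hinge axis (axis along the box's y), at the box's rear edge, 80 mm behind the box's centre, 65 mm above the bench
- lid_top (a point): middle of the flat top face of the blue painted lid (160 x 220 x 12 mm, 0.5 kg); moves with the lid, z square to the face, x and y along the box's when shut. Shut, the top is 77 mm above the bench, the underside 65 mm. Nothing stands on the lid but the chips
- lid_bar (a point): middle of the round bar handle, 12 mm thick, 120 long, along the box's y. Shut, it lies 45 mm in front of the lid's front edge, 71 mm above the bench; it is 205 mm from the hinge axis and 6 mm above the lid's underside plane. A post 60 mm either side of its middle joins it to the lid; a finger fits down behind it between them (39 mm gap to the box)
- block: dark brown hardwood offcut, 30 mm (x) x 85 mm (y) x 30 mm (z), loose on the bench in front of the tool tray, left of the box. Origin: centre of its underside. This is the wiping block. The fixed tool tray behind it has a rim 62 mm high; its nearest corner is at x 0.476, y 0.135 m
- chip0: loose pale wood chip, 30 mm (x) x 16 mm (y) x 7 mm thick, lying on the lid at the start. Origin: centre of its underside
- chip1: loose pale wood chip, 30 mm (x) x 16 mm (y) x 7 mm thick, lying on the lid at the start. Origin: centre of its underside
- chip2: loose pale wood chip, 30 mm (x) x 16 mm (y) x 7 mm thick, lying on the lid at the start. Origin: centre of its underside
- chip3: loose pale wood chip, 30 mm (x) x 16 mm (y) x 7 mm thick, lying on the lid at the start. Origin: centre of its underside
- chip4: loose pale wood chip, 30 mm (x) x 16 mm (y) x 7 mm thick, lying on the lid at the start. Origin: centre of its underside
- wax_tin: round tin, red lid, 71 mm across, 29 mm high; leave alone
- oil_can: cream oil can with a spout, 67 mm across, 150 mm high; leave alone
- spanner: steel spanner lying flat, 179 x 32 x 8 mm; leave alone
- marker: red and white marker, 135 mm long, 17 mm thick; leave alone
- pencil: red pencil lying flat, 172 mm long, 7 mm thick; leave alone

How it is judged:
On the way, in this order (a step that is already met when the one before it is completed fails the run):
1. the block, held in the gripper, is down on the shut lid while at least one chip still lies there (contact force between the fingers and block above 1 N and value of joint lid below 0.06 rad and x of block in the frame of lid_top between -0.1 and 0.1 m and y of block in the frame of lid_top between -0.13 and 0.13 m and z of block in the frame of lid_top between -0.01 and 0.02 m and height (world z) of any of chip0, chip1, chip2, chip3, chip4 above 0.07 m), for 0.1 s.
2. all chips are off the shut lid and on the bench, the block still in the gripper (height (world z) of chip0 between -0.02 and 0.06 m and height (world z) of chip1 between -0.02 and 0.06 m and height (world z) of chip2 between -0.02 and 0.06 m and height (world z) of chip3 between -0.02 and 0.06 m and height (world z) of chip4 between -0.02 and 0.06 m and contact force between the fingers and block above 1 N and value of joint lid below 0.06 rad), for 0.2 s.
3. the block lies on the bench, let go and clear of the box, the lid still shut (height (world z) of block between -0.02 and 0.05 m and contact force between the fingers and block below 0.05 N and contact force between block and stone_box below 0.05 N and linear speed of block below 0.05 m/s and value of joint lid below 0.06 rad), for 0.2 s.
At the end, for the whole second after the job is handed in: The lid is at rest at 45 degrees, 5 degrees either way, held by the gripper's fingers alone (nothing props it); the block lies on the bench, let go and touching no part of the box; all five chips are on the bench (value of joint lid between 0.698 and 0.873 rad and velocity of joint lid between -0.05 and 0.05 rad/s and contact force between the fingers and lid above 0.5 N and contact force between each of block, wax_tin, oil_can, spanner, marker, pencil and lid below 0.05 N and height (world z) of block between -0.02 and 0.05 m and contact force between the fingers and block below 0.05 N and contact force between block and stone_box below 0.05 N and linear speed of block below 0.05 m/s and height (world z) of chip0 between -0.02 and 0.06 m and height (world z) of chip1 between -0.02 and 0.06 m and height (world z) of chip2 between -0.02 and 0.06 m and height (world z) of chip3 between -0.02 and 0.06 m and height (world z) of chip4 between -0.02 and 0.06 m); the arm keeps its last pose, push and grip.
It fails at once if the tin, oil can, spanner, marker or pencil is moved more than 30 mm (distance of any of wax_tin, oil_can, spanner, marker, pencil from where it was at the start of the episode above 0.03 m).
It also fails if it takes over 72 s, if anything falls off the work surface, if the arm or the gripper's body presses on something with over 40 N, if the wrist force passes 120 N, or if a joint passes its speed limit or range.

### The arm

A 6-joint arm with a two-finger parallel gripper is mounted at the origin on a cart in front of the work surface, level with it; the furniture and walls round the work are solid. World frame = base frame: x ahead of the robot, y to its left, z up, the work surface at z = 0. Lengths are in m, angles in rad, forces in N, time in s.
With the tool pointing down it reaches from about 0.375 to 0.9 m from the base axis. Payload 3.1 kg.
Tool frame: the origin (TCP) lies between the finger pads; the fingertips stand robot.finger_overhang ahead of it and the grasp point (between the pads) lies 3 mm ahead of it (robot.finger_overhang is the distance from the TCP to the fingertips, in m); z points along the fingers, y is the line along which they close (so a half turn about z gives the same grasp; the last joint's range is limited). The gripper opens to 87 mm and grips with 3 to 60 N. Pads are 19 mm wide; open, the fingers measure 117 mm over their backs; the gripper's body (75 mm by 190 mm) begins 51 mm behind the grasp point.
Start: joints at [1.018, 0.527, 1.433, -0, 1.181, -0.178], TCP at [0.228, 0.582, 0.245] pointing down, gripper open.
Joint ranges: [-3.08, 3.08], [-0.75, 2.2], [0.22, 2.44], [-1.43, 4.57], [0, 2.65], [-2.85, 2.85]. Speed limits (rad/s): [2.79, 2.79, 3.14, 3.14, 3.14, 3.14].

### API

Orientations are given as a unit quaternion [x, y, z, w].
In Python, from rig import get_obs, vision, hand_in, nets, robot gives the robot as it stands.
- The arm moves only by the tool apply_moves, never from a script. Its argument "series" is a list of rows, each an object with "offset": the shift along the world's x, y, z in cm, a list of three; "rot": the turn, a rotation vector about the world's x, y, z in degrees, a list of three. A call has 1 to 20 rows; each row is the pose to reach, as a shift and turn from the pose commanded when the call began; what a row does not reach only later rows make up. A row lasts 1/10 s, in which the tool goes at most 50 mm and 8.59 degrees, less where a joint would pass 70% of its speed; a pose out of reach is approached as far as the arm can. A call with a gripper value outside its range is refused whole. "hand" is the opening, from 0 (shut) to 1 (fully open), set as the call begins (left out, the last holds). The fingers move at their own pace and stop on an object; "newtons" is the grip in N (left out, the last holds). Time passes only in rows, so rows that repeat a pose let the fingers close. It gives the time, the measured TCP pose, the force, the opening and the grip force at its end, in the units of the state.
- get_obs(): the state, without advancing time (a new reading comes with each control period).
- vision.camera(name): name is "scene" or "top" or "wrist"; returns the picture (420x560x3 uint8, red, green, blue); there is no depth.
- vision.calibration(name): a dict with "K" (3x3 intrinsics, pixels), "R" (3x3) and "t" (3): a world point X has camera coordinates R X + t. Camera axes: x right, y down, z forward; pixel columns grow to the right and rows downward; lengths in m; the calibration is good to about 2 mm. A picture is of the moment at which its call begins: read the wrist's pose just before it. calibration takes no time and is no camera call; for the wrist camera it gives the pose at the moment of the call.
- hand_in(): hands the job in; it is judged then, once.
Trained networks look in the newest picture that a camera, given by its name, has taken for a name from the list of things; names that differ only in an ending like _2 or _b are one class to them, and where a whole thing is asked for, a point or a joint stands for the part that bears it (a point fixed in the world has none). Each returns a list of dicts, best first, with "conf" (0 to 1); they miss things now and then, are a little off and sometimes report something else, mostly with a low value. They report only what shows in the picture. A call takes as long as a camera call.
- nets.search_frame(camera, query): "centre" ([x, y, z] in m, in world coordinates, good to about 4 mm: the middle of the surface that is visible of it).
- nets.spot_point(camera, query): "centre" ([x, y, z] in m, in world coordinates, good to about 4 mm: a listed point, or the origin of a listed thing).
The state is a dict: "time": time; "q": joint angles; "joint_velocities": joint speeds; "joint_torque": joint torques, N m; "position": TCP position; "tool_rot": TCP orientation; "ft_force": force on the tool from outside, world axes, zero at the start; "moment": the same for the moment, N m; "grip_width": finger opening in m; "grip_force": force on a finger pad.
Only numpy, scipy, OpenCV 4.12 (cv2) and the standard library are available. Lean on these libraries where they do the work, as an engineer would, in place of code of your own. Each camera call takes 0.05 s, during which the arm holds its last target. There are 200 camera calls.

## Working session

There is one attempt and no reset: what is moved stays moved. The work goes in short steps, Python scripts to look and compute and a tool call to move; the robot and the scene stay as the last step left them, time stands still between calls to the robot, and variables do not carry over. Pictures are saved under pics/ and viewed, at most 10 in all, crops included, and the job is handed in when it is done.

Besides the shell and the picture viewer there is one more tool, called after "Request:" as name(argument=value, ...) on one line, values as JSON. apply_moves: Moves the arm, as the interface text tells. Its arguments: {"type":"object","properties":{"series":{"type":"array"},"hand":{"type":"number"},"newtons":{"type":"number"}},"required":["series"]}

```bash
mkdir -p pics; ls
python3 - <<'E'
from rig import get_obs, vision, nets, robot
import cv2, numpy as np
o=get_obs(); print(o['time'],o['position'],o['tool_rot'],robot.finger_overhang,o['grip_width'])
ims=[]
for c in ["scene","top"]:
    im=vision.camera(c); ims.append(im); cv2.imwrite(f'pics/{c}0.png',im[:,:,::-1])
    k=vision.calibration(c); print(c,'cam pos',np.round(-k['R'].T@k['t'],3))
    for n in ["stone_box","lid_hinge","lid_top","lid_bar","block","chip0","wax_tin","oil_can","spanner","marker","pencil"]:
        for r in nets.spot_point(c,n)[:6]:
            print(n,np.round(r['centre'],3),round(r['conf'],2))
E
```

```text
pics
0.0 [0.2278283  0.58125651 0.24356641] [ 1.85816467e-01  9.82583873e-01 -1.01607819e-03 -3.74418776e-04] 0.022 0.08703492183749949
scene cam pos [-0.31   0.771  0.603]
stone_box [ 0.55  -0.196 -0.004] 0.92
lid_hinge [ 0.62  -0.222  0.062] 0.64
lid_bar [ 0.427 -0.151  0.071] 0.77
lid_bar [ 0.543 -0.101  0.078] 0.21
block [0.4   0.182 0.001] 0.8
block [ 0.429 -0.151  0.071] 0.58
chip0 [ 0.484 -0.227  0.079] 0.55
chip0 [ 0.541 -0.1    0.075] 0.43
wax_tin [ 0.399  0.022 -0.001] 0.87
oil_can [0.421 0.329 0.001] 0.82
spanner [ 0.356 -0.295 -0.   ] 0.72
marker [ 0.353 -0.295  0.002] 0.63
marker [0.48  0.409 0.003] 0.51
pencil [ 0.361 -0.093 -0.001] 0.61
top cam pos [0.372 0.064 0.994]
stone_box [ 0.551 -0.196  0.002] 0.93
lid_hinge [ 0.623 -0.226  0.063] 0.92
lid_top [ 0.553 -0.196  0.077] 0.85
lid_bar [ 0.357 -0.297 -0.003] 0.72
lid_bar [ 0.428 -0.154  0.074] 0.58
block [0.402 0.175 0.001] 0.75
chip0 [ 0.603 -0.16   0.078] 0.67
chip0 [ 0.574 -0.231  0.074] 0.66
chip0 [ 0.54  -0.106  0.081] 0.62
chip0 [ 0.485 -0.231  0.08 ] 0.53
chip0 [ 0.512 -0.161  0.078] 0.48
wax_tin [0.404 0.021 0.001] 0.95
oil_can [0.42  0.323 0.004] 0.59
oil_can [ 0.513 -0.163  0.074] 0.16
spanner [ 0.355 -0.297 -0.007] 0.78
marker [ 0.478  0.409 -0.005] 0.64
marker [ 0.626 -0.225  0.061] 0.39
marker [0.402 0.021 0.002] 0.37
pencil [ 0.361 -0.097 -0.002] 0.58
pencil [ 0.402  0.177 -0.005] 0.37
```

```bash
cat > h.py <<'E'
import numpy as np, cv2
from rig import vision
def pix2plane(c,uv,z):
    k=vision.calibration(c); R,t,K=np.array(k['R']),np.array(k['t']),np.array(k['K'])
    o=-R.T@t; d=R.T@np.linalg.inv(K)@np.array([*uv,1.]); return o+d*(z-o[2])/d[2]
def proj(c,X):
    k=vision.calibration(c); p=np.array(k['K'])@(np.array(k['R'])@np.array(X,float)+k['t']); return p[:2]/p[2]
def boxpt(p,b,yaw):
    c,s=np.cos(yaw),np.sin(yaw); return [b[0]+c*p[0]-s*p[1],b[1]+s*p[0]+c*p[1],p[2]]
E
python3 - <<'E'
import cv2
im=cv2.imread('pics/top0.png'); cv2.imwrite('pics/top0b.png',cv2.resize(im,(800,600),interpolation=cv2.INTER_CUBIC))
E
```

```text
(no output)
```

View pics/scene0.png

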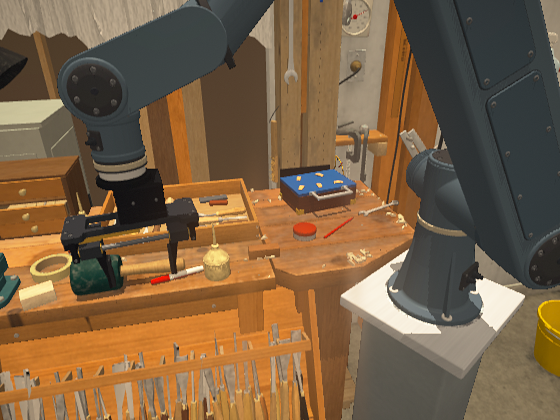

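```bash
sleep 0
```

```text
(no output)
```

View pics/top0b.png

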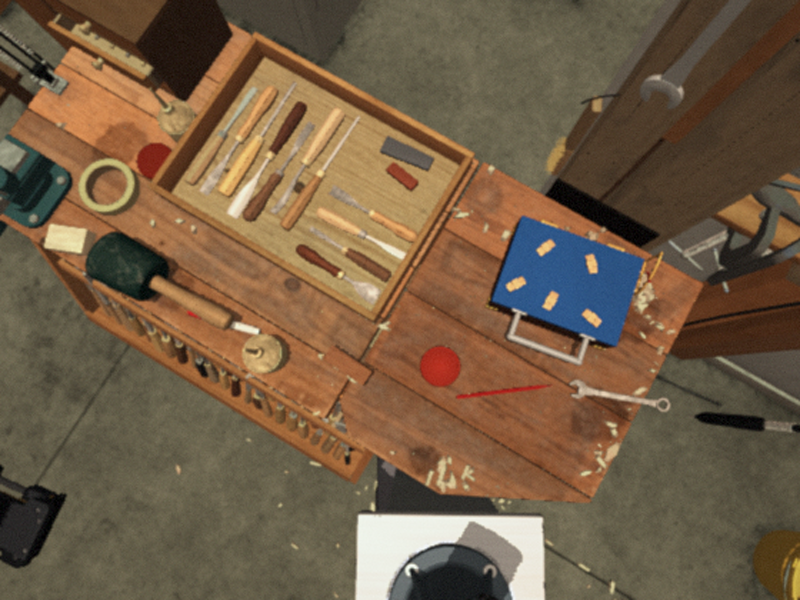

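The scene view shows the blue lid at about (318,185) with the tin and pencil in front. The top view shows the five chips (545,247), (591,264), (516,284), (551,300) and (592,318), the bar along (510,340)-(583,360), and the block faintly at about (348,367) in front of the tray's corner. Next I'll get the box pose from the blue lid and take a closer crop of the block.

Run:
```python
from h import *
im=cv2.imread('pics/top0.png'); hsv=cv2.cvtColor(im,cv2.COLOR_BGR2HSV)
lid=cv2.inRange(hsv,(100,120,60),(125,255,255)); lid=cv2.morphologyEx(lid,cv2.MORPH_CLOSE,np.ones((15,15)))
cs,_=cv2.findContours(lid,0,1); c=max(cs,key=cv2.contourArea)
P=np.array([pix2plane('top',p[0],0.077)[:2] for p in c]).astype(np.float32)
r=cv2.minAreaRect(P); print(r); ctr=np.array(r[0]); bp=cv2.boxPoints(r)
e=[bp[1]-bp[0],bp[2]-bp[1]]; L=max(e,key=np.linalg.norm); L=L if L[1]>0 else -L
yaw=np.arctan2(-L[0],L[1]); print('yaw',np.degrees(yaw),ctr)
R=np.array([[np.cos(yaw),-np.sin(yaw)],[np.sin(yaw),np.cos(yaw)]])
m=np.zeros_like(lid); cv2.drawContours(m,[c],-1,255,-1)
ch=cv2.bitwise_and(cv2.inRange(hsv,(8,40,150),(30,255,255)),m)
cc,_=cv2.findContours(ch,0,1)
for k in cc:
    if cv2.contourArea(k)<15: continue
    q=np.array([R.T@(pix2plane('top',p[0],0.084)[:2]-ctr) for p in k])*1000
    print('chip box-frame mm',np.round(q.mean(0)),'min',np.round(q.min(0)),'max',np.round(q.max(0)))
u=proj('top',[0.402,0.177,0.02]); print(u)
x,y=map(int,u); cr=im[y-45:y+45,x-60:x+60]; cr=cv2.resize(cr,None,fx=6,fy=6,interpolation=cv2.INTER_CUBIC)
cv2.imwrite('pics/blk.png',cv2.convertScaleAbs(cr,alpha=1.5)); print(x-60,y-45)
```

```text
((0.5470231771469116, -0.1936766356229782), (0.21911169588565826, 0.15856987237930298), 70.10414123535156)
yaw -19.895842 [ 0.54702318 -0.19367664]
chip box-frame mm [-48. -56.] min [-60. -72.] max [-38. -40.]
chip box-frame mm [-45.  17.] min [-60.   8.] max [-29.  26.]
chip box-frame mm [-38.  80.] min [-53.  66.] max [-24.  95.]
chip box-frame mm [ 40. -28.] min [ 25. -40.] max [ 55. -16.]
chip box-frame mm [39. 53.] min [24. 40.] max [54. 65.]
[244.18898179 255.33075827]
184 210
```

View pics/blk.png

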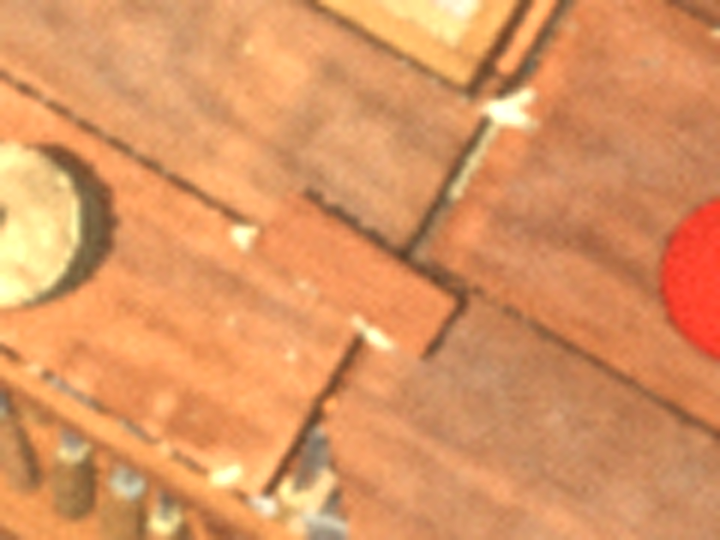

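The crop shows the block's top face with corners near (305,193), (463,300), (425,355) and (260,245). Its long axis is at a yaw of about -34°, with clear bench around it.

Run:
```python
from h import *
P=[pix2plane('top',(184+u/6,210+v/6),0.03)[:2] for u,v in [(305,193),(463,300),(425,355),(260,245)]]
P=np.array(P); print(P.round(4),P.mean(0)); d=P[0]-P[1]; print('len',np.linalg.norm(d),'wid',np.linalg.norm(P[1]-P[2]),'yaw',np.degrees(np.arctan2(-d[0],d[1])))
for p in [(-40,-95),(-40,115),(40,-75),(40,115),(-125,0)]: print(p,np.round(boxpt([p[0]/1e3,p[1]/1e3,0],(0.547,-0.1937),np.radians(-19.9)),4))
```

```text
[[0.434  0.2001]
 [0.3907 0.1335]
 [0.3681 0.1486]
 [0.4123 0.2181]] [0.40128191 0.17507072]
len 0.07951833304967439 wid 0.027194692422574884 yaw -33.010568516170004
(-40, -95) [ 0.4771 -0.2694  0.    ]
(-40, 115) [ 0.5485 -0.072   0.    ]
(40, -75) [ 0.5591 -0.2778  0.    ]
(40, 115) [ 0.6238 -0.0992  0.    ]
(-125, 0) [ 0.4295 -0.1512  0.    ]
```

Request:
apply_moves(series=[{"offset": [4, -10, 2], "rot": [0, 0, 8]}, {"offset": [8, -19, 2], "rot": [0, 0, 16]}, {"offset": [12, -28, 2], "rot": [0, 0, 24]}, {"offset": [17.4, -40.5, 0], "rot": [0, 0, 34]}, {"offset": [17.4, -40.5, 0], "rot": [0, 0, 42]}, {"offset": [17.4, -40.5, 0], "rot": [0, 0, 50]}, {"offset": [17.4, -40.5, 0], "rot": [0, 0, 58]}, {"offset": [17.4, -40.5, 0], "rot": [0, 0, 66]}, {"offset": [17.4, -40.5, -5], "rot": [0, 0, 74]}, {"offset": [17.4, -40.5, -9], "rot": [0, 0, 78]}, {"offset": [17.4, -40.5, -12], "rot": [0, 0, 78]}, {"offset": [17.4, -40.5, -12], "rot": [0, 0, 78]}, {"offset": [17.4, -40.5, -12], "rot": [0, 0, 78]}, {"offset": [17.4, -40.5, -12], "rot": [0, 0, 78]}], hand=1)

```text
time: 2.6
position: [0.403, 0.1776, 0.1261]
tool_rot: [-0.474, 0.88, -0.0, 0.001]
ft_force: [0.7, -0.0, 0.8]
grip_width: 0.087
grip_force: 0.0
```

Run:
```python
from h import *
from rig import nets,get_obs
im=vision.camera('wrist'); cv2.imwrite('pics/w1.png',im[:,:,::-1])
print(get_obs()['position'],[(np.round(r['centre'],4),round(r['conf'],2)) for r in nets.spot_point('wrist','block')])
print(proj('wrist',[.403,.1776,.03]))
```

```text
[0.4032524  0.17786529 0.12651577] [(array([ 0.4046,  0.1797, -0.006 ]), 0.86)]
[284.12465079 214.52172269]
```

View pics/w1.png

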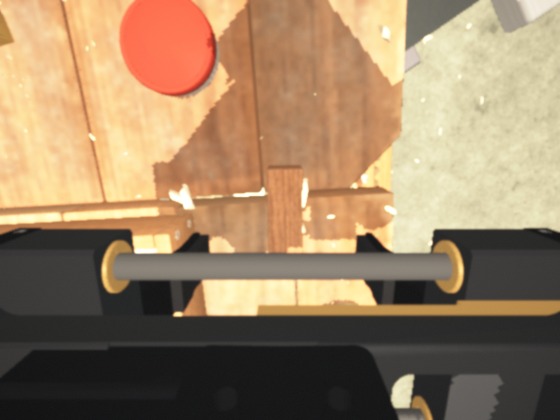

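The wrist view shows the block centred between the fingers, columns 267-302 around row 215, which matches the projected grasp point (284,214.5). I'll descend and grip.

Request:
apply_moves(series=[{"offset": [0, 0, -3], "rot": [0, 0, 0]}, {"offset": [0, 0, -6], "rot": [0, 0, 0]}, {"offset": [0, 0, -8], "rot": [0, 0, 0]}, {"offset": [0, 0, -9.1], "rot": [0, 0, 0]}, {"offset": [0, 0, -9.1], "rot": [0, 0, 0]}, {"offset": [0, 0, -9.1], "rot": [0, 0, 0]}], hand=1)

```text
time: 3.3
position: [0.4029, 0.1773, 0.0346]
tool_rot: [-0.474, 0.88, -0.0, 0.001]
ft_force: [0.6, 0.2, 0.1]
grip_width: 0.0872
grip_force: 0.0
```

Request:
apply_moves(series=[{"offset": [0, 0, 0], "rot": [0, 0, 0]}, {"offset": [0, 0, 0], "rot": [0, 0, 0]}, {"offset": [0, 0, 0], "rot": [0, 0, 0]}, {"offset": [0, 0, 0], "rot": [0, 0, 0]}, {"offset": [0, 0, 0], "rot": [0, 0, 0]}, {"offset": [0, 0, 0], "rot": [0, 0, 0]}, {"offset": [0, 0, 0], "rot": [0, 0, 0]}, {"offset": [0, 0, 0], "rot": [0, 0, 0]}], hand=0, newtons=40)

```text
time: 4.1
position: [0.4021, 0.1768, 0.0335]
tool_rot: [-0.474, 0.881, 0.0, -0.0]
ft_force: [-0.1, 1.3, 0.1]
grip_width: 0.0309
grip_force: 0.3
```

Request:
apply_moves(series=[{"offset": [0, 0, 0], "rot": [0, 0, 0]}, {"offset": [0, 0, 0], "rot": [0, 0, 0]}, {"offset": [0, 0, 3], "rot": [0, 0, 0]}, {"offset": [0, 0, 7], "rot": [0, 0, 0]}, {"offset": [0, 0, 11], "rot": [0, 0, 0]}, {"offset": [0, 0, 15], "rot": [0, 0, 0]}, {"offset": [0.5, -3, 17], "rot": [0, 0, -6]}, {"offset": [1, -7, 17], "rot": [0, 0, -13]}, {"offset": [1.8, -11, 17], "rot": [0, 0, -20]}, {"offset": [2.5, -15, 17], "rot": [0, 0, -27]}, {"offset": [3.2, -19, 17], "rot": [0, 0, -34]}, {"offset": [4, -23, 17], "rot": [0, 0, -41]}, {"offset": [4.6, -27, 17], "rot": [0, 0, -48]}, {"offset": [5.2, -31, 17], "rot": [0, 0, -55]}, {"offset": [6, -35, 17], "rot": [0, 0, -62]}, {"offset": [6.6, -39, 17], "rot": [0, 0, -69]}, {"offset": [7.2, -43, 17], "rot": [0, 0, -76.5]}, {"offset": [7.5, -44.6, 17], "rot": [0, 0, -76.5]}, {"offset": [7.5, -44.6, 17], "rot": [0, 0, -76.5]}, {"offset": [7.5, -44.6, 17], "rot": [0, 0, -76.5]}])

```text
time: 6.1
position: [0.4762, -0.2675, 0.2029]
tool_rot: [0.172, 0.985, 0.001, -0.001]
ft_force: [0.9, 0.5, -0.6]
grip_width: 0.0293
grip_force: 40.0
```

Request:
apply_moves(series=[{"offset": [-0.1, -0.5, -3], "rot": [0, 0, 0]}, {"offset": [-0.1, -0.5, -6], "rot": [0, 0, 0]}, {"offset": [-0.1, -0.5, -7.5], "rot": [0, 0, 0]}, {"offset": [-0.1, -0.5, -8.5], "rot": [0, 0, 0]}, {"offset": [-0.1, -0.5, -9], "rot": [0, 0, 0]}, {"offset": [-0.1, -0.5, -9.1], "rot": [0, 0, 0]}, {"offset": [-0.1, -0.5, -9.1], "rot": [0, 0, 0]}, {"offset": [-0.1, -0.5, -9.1], "rot": [0, 0, 0]}])

```text
time: 6.9
position: [0.4767, -0.2744, 0.1134]
tool_rot: [0.173, 0.985, -0.0, 0.001]
ft_force: [0.6, -0.4, -0.8]
grip_width: 0.0296
grip_force: 40.0
```

Run:
```python
from h import *
from rig import get_obs
o=get_obs(); print(o['time'],o['position'],o['ft_force'])
w=vision.camera('wrist'); s=vision.camera('scene')
u=proj('scene',[.5,-.22,.09]).astype(int); print(u)
cr=cv2.resize(s[u[1]-60:u[1]+60,u[0]-70:u[0]+70],(490,420),interpolation=cv2.INTER_CUBIC)
w=cv2.resize(w,(310,232)); out=np.zeros((420,800,3),np.uint8); out[:,:490]=cr; out[:232,490:]=w
cv2.imwrite('pics/p3.png',out[:,:,::-1])
```

```text
6.9 [ 0.47669168 -0.27442851  0.11344132] [ 0.62758523 -0.43193462 -0.78229184]
[332 177]
```

View pics/p3.png

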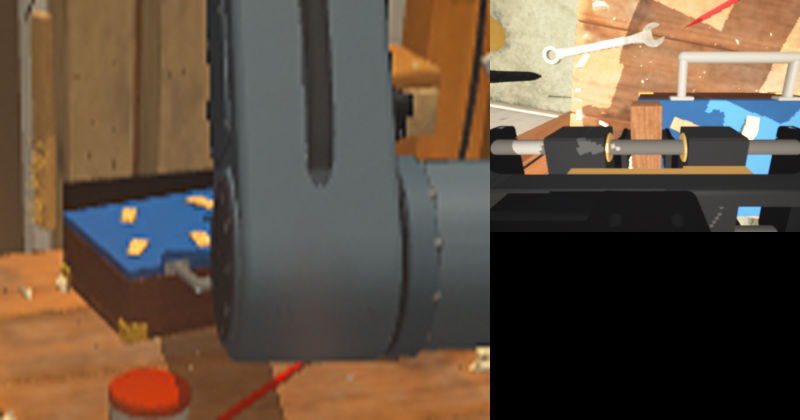

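The wrist inset shows the block over the right end of the lid, its front end flush with the lid's front edge and the nearest chip just to its left. I'll start the front sweep.

Request:
apply_moves(series=[{"offset": [0, 0, -0.15], "rot": [0, 0, 0]}, {"offset": [0.45, 1.25, -0.15], "rot": [0, 0, 0]}, {"offset": [0.9, 2.5, -0.15], "rot": [0, 0, 0]}, {"offset": [1.35, 3.75, -0.15], "rot": [0, 0, 0]}, {"offset": [1.8, 5, -0.15], "rot": [0, 0, 0]}, {"offset": [2.25, 6.25, -0.15], "rot": [0, 0, 0]}, {"offset": [2.7, 7.5, -0.15], "rot": [0, 0, 0]}, {"offset": [3.15, 8.75, -0.15], "rot": [0, 0, 0]}, {"offset": [3.6, 10, -0.15], "rot": [0, 0, 0]}, {"offset": [4.05, 11.25, -0.15], "rot": [0, 0, 0]}, {"offset": [4.5, 12.5, -0.15], "rot": [0, 0, 0]}, {"offset": [4.95, 13.75, -0.15], "rot": [0, 0, 0]}, {"offset": [5.4, 15, -0.15], "rot": [0, 0, 0]}, {"offset": [5.85, 16.25, -0.15], "rot": [0, 0, 0]}, {"offset": [6.3, 17.5, -0.15], "rot": [0, 0, 0]}, {"offset": [6.75, 18.75, -0.15], "rot": [0, 0, 0]}, {"offset": [7.1, 19.8, -0.15], "rot": [0, 0, 0]}, {"offset": [7.4, 20.6, -0.15], "rot": [0, 0, 0]}, {"offset": [7.4, 20.6, -0.15], "rot": [0, 0, 0]}, {"offset": [7.4, 20.6, -0.15], "rot": [0, 0, 0]}])

```text
time: 9.0
position: [0.5502, -0.0681, 0.111]
tool_rot: [0.173, 0.985, -0.0, -0.0]
ft_force: [-0.6, 0.5, -0.4]
grip_width: 0.03
grip_force: 40.0
```

Request:
apply_moves(series=[{"offset": [0, 0, 3], "rot": [0, 0, 0]}, {"offset": [0, 0, 7], "rot": [0, 0, 0]}, {"offset": [0.2, -4, 8], "rot": [0, 0, 0]}, {"offset": [0.4, -8, 8], "rot": [0, 0, 0]}, {"offset": [0.6, -12, 8], "rot": [0, 0, 0]}, {"offset": [0.8, -16, 8], "rot": [0, 0, 0]}, {"offset": [0.9, -19.5, 8], "rot": [0, 0, 0]}, {"offset": [0.9, -21, 8], "rot": [0, 0, 0]}, {"offset": [0.9, -21, 6], "rot": [0, 0, 0]}, {"offset": [0.9, -21, 6], "rot": [0, 0, 0]}, {"offset": [0.9, -21, 6], "rot": [0, 0, 0]}])

```text
time: 10.1
position: [0.5584, -0.2773, 0.1705]
tool_rot: [0.173, 0.985, 0.001, -0.001]
ft_force: [0.0, 0.0, -0.8]
grip_width: 0.0296
grip_force: 40.0
```

Run:
```python
from h import *
from rig import get_obs
o=get_obs(); print(o['time'],o['position'],o['ft_force'])
w=vision.camera('wrist'); s=vision.camera('top')
u=proj('top',[.5,-.15,.05]).astype(int); print(u)
cr=cv2.resize(s[u[1]-70:u[1]+70,u[0]-70:u[0]+70],(400,400),interpolation=cv2.INTER_CUBIC)
w=cv2.resize(w,(400,300)); out=np.zeros((400,800,3),np.uint8); out[:,:400]=cr; out[:300,400:]=w
cv2.imwrite('pics/p4.png',out[:,:,::-1])
```

```text
10.1 [ 0.55839609 -0.27725636  0.1705406 ] [ 0.01271623  0.04372891 -0.80678295]
[376 216]
```

View pics/p4.png

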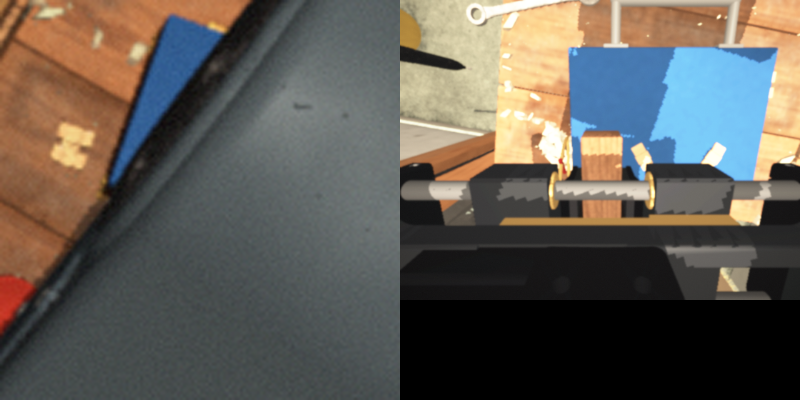

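The front strip is clear: three chips lie on the bench left of the box at (75,145) in the top crop, and the two rear chips are still on the lid, left of the block. I'll descend and sweep the rear strip.

Request:
apply_moves(series=[{"offset": [0, 0, -3], "rot": [0, 0, 0]}, {"offset": [0, 0, -5], "rot": [0, 0, 0]}, {"offset": [0, 0, -5.9], "rot": [0, 0, 0]}, {"offset": [0, 0, -5.9], "rot": [0, 0, 0]}, {"offset": [0.5, 1.4, -5.9], "rot": [0, 0, 0]}, {"offset": [1.0, 2.8, -5.9], "rot": [0, 0, 0]}, {"offset": [1.5, 4.2, -5.9], "rot": [0, 0, 0]}, {"offset": [2.0, 5.5, -5.9], "rot": [0, 0, 0]}, {"offset": [2.5, 6.9, -5.9], "rot": [0, 0, 0]}, {"offset": [3.0, 8.3, -5.9], "rot": [0, 0, 0]}, {"offset": [3.5, 9.7, -5.9], "rot": [0, 0, 0]}, {"offset": [4.0, 11.0, -5.9], "rot": [0, 0, 0]}, {"offset": [4.5, 12.4, -5.9], "rot": [0, 0, 0]}, {"offset": [5.0, 13.8, -5.9], "rot": [0, 0, 0]}, {"offset": [5.5, 15.2, -5.9], "rot": [0, 0, 0]}, {"offset": [5.9, 16.4, -5.9], "rot": [0, 0, 0]}, {"offset": [6.3, 17.4, -5.9], "rot": [0, 0, 0]}, {"offset": [6.6, 18.2, -5.9], "rot": [0, 0, 0]}, {"offset": [6.6, 18.2, -5.9], "rot": [0, 0, 0]}, {"offset": [6.6, 18.2, -5.9], "rot": [0, 0, 0]}])

```text
time: 12.2
position: [0.6252, -0.0962, 0.112]
tool_rot: [0.173, 0.985, -0.0, -0.0]
ft_force: [-0.2, 0.3, -0.3]
grip_width: 0.0294
grip_force: 40.0
```

Request:
apply_moves(series=[{"offset": [0, 0, 4], "rot": [0, 0, 0]}, {"offset": [-0.5, 0.5, 8], "rot": [0, 0, 4]}, {"offset": [-3, 3, 8], "rot": [0, 0, 11]}, {"offset": [-5.5, 6, 8], "rot": [0, 0, 18]}, {"offset": [-8, 9, 8], "rot": [0, 0, 25]}, {"offset": [-10.5, 12, 8], "rot": [0, 0, 32]}, {"offset": [-13, 15, 8], "rot": [0, 0, 39]}, {"offset": [-15.5, 18, 8], "rot": [0, 0, 46]}, {"offset": [-18, 21, 8], "rot": [0, 0, 53]}, {"offset": [-20, 24, 8], "rot": [0, 0, 60]}, {"offset": [-21.5, 26, 8], "rot": [0, 0, 67]}, {"offset": [-22.3, 27.3, 7], "rot": [0, 0, 74]}, {"offset": [-22.3, 27.3, 4], "rot": [0, 0, 76.5]}, {"offset": [-22.3, 27.3, 0], "rot": [0, 0, 76.5]}, {"offset": [-22.3, 27.3, 0], "rot": [0, 0, 76.5]}, {"offset": [-22.3, 27.3, 0], "rot": [0, 0, 76.5]}])

```text
time: 13.8
position: [0.402, 0.1764, 0.112]
tool_rot: [-0.474, 0.881, 0.0, -0.001]
ft_force: [-0.6, -0.7, -0.8]
grip_width: 0.0299
grip_force: 40.0
```

Run:
```python
from h import *
from rig import get_obs,nets
s=vision.camera('top')
for n in ['lid_bar','stone_box','lid_top','chip0']: print(n,[(np.round(r['centre'],3),round(r['conf'],2)) for r in nets.spot_point('top',n)])
o=get_obs(); print(o['time'],o['position'],o['grip_force'])
u=proj('top',[.5,-.1,.05]).astype(int)
cr=cv2.resize(s[u[1]-110:u[1]+90,u[0]-120:u[0]+120],(720,600),interpolation=cv2.INTER_CUBIC)
cv2.imwrite('pics/p5.png',cr[:,:,::-1])
```

```text
lid_bar [(array([ 0.432, -0.153,  0.072]), 0.97)]
stone_box [(array([ 0.549, -0.193,  0.002]), 0.83), (array([ 0.627, -0.065,  0.007]), 0.69)]
lid_top [(array([ 0.549, -0.191,  0.081]), 0.65), (array([ 0.429, -0.153,  0.074]), 0.24)]
chip0 [(array([ 0.628, -0.064,  0.009]), 0.55), (array([ 0.639, -0.083,  0.008]), 0.47), (array([ 0.566, -0.041,  0.014]), 0.45), (array([ 0.546, -0.043,  0.016]), 0.44)]
14.05 [0.40337956 0.17687091 0.11379982] 39.975051283836365
```

View pics/p5.png

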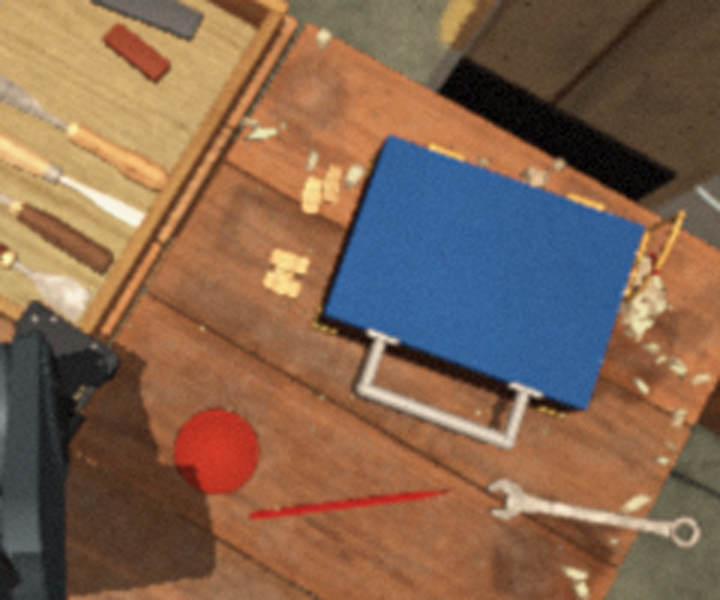

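The lid is bare. Two chips lie at (312,193)/(332,185) and three at (287,272), all on the bench left of the box. I'll set the block down where it came from.

Request:
apply_moves(series=[{"offset": [0, 0, -3], "rot": [0, 0, 0]}, {"offset": [0, 0, -5.5], "rot": [0, 0, 0]}, {"offset": [0, 0, -7], "rot": [0, 0, 0]}, {"offset": [0, 0, -7.5], "rot": [0, 0, 0]}, {"offset": [0, 0, -7.75], "rot": [0, 0, 0]}, {"offset": [0, 0, -7.75], "rot": [0, 0, 0]}, {"offset": [0, 0, -7.75], "rot": [0, 0, 0]}, {"offset": [0, 0, -7.75], "rot": [0, 0, 0]}])

```text
time: 14.85
position: [0.4027, 0.1769, 0.0353]
tool_rot: [-0.474, 0.881, -0.0, 0.001]
ft_force: [-0.4, 1.2, -1.9]
grip_width: 0.0299
grip_force: 40.0
```

Request:
apply_moves(series=[{"offset": [0, 0, 0], "rot": [0, 0, 0]}, {"offset": [0, 0, 0], "rot": [0, 0, 0]}, {"offset": [0, 0, 0], "rot": [0, 0, 0]}, {"offset": [0, 0, 0], "rot": [0, 0, 0]}, {"offset": [0, 0, 0], "rot": [0, 0, 0]}, {"offset": [0, 0, 0], "rot": [0, 0, 0]}, {"offset": [0, 0, 0], "rot": [0, 0, 0]}, {"offset": [0, 0, 0], "rot": [0, 0, 0]}], hand=1)

```text
time: 15.65
position: [0.4022, 0.1768, 0.0345]
tool_rot: [-0.474, 0.881, 0.0, -0.0]
ft_force: [-1.4, -0.6, 0.8]
grip_width: 0.0836
grip_force: 0.0
```

Request:
apply_moves(series=[{"offset": [0, 0, 4], "rot": [0, 0, 0]}, {"offset": [0, 0, 8], "rot": [0, 0, 0]}, {"offset": [0, 0, 12], "rot": [0, 0, -4]}, {"offset": [0, -1, 16], "rot": [0, 0, -12]}, {"offset": [0.2, -3, 17], "rot": [0, 0, -20]}, {"offset": [0.4, -5, 17], "rot": [0, 0, -28]}, {"offset": [0.6, -7, 17], "rot": [0, 0, -36]}, {"offset": [0.8, -9, 17], "rot": [0, 0, -44]}, {"offset": [1, -11, 17], "rot": [0, 0, -52]}, {"offset": [1.2, -13, 17], "rot": [0, 0, -60]}, {"offset": [1.4, -15, 17], "rot": [0, 0, -68]}, {"offset": [1.6, -17, 17], "rot": [0, 0, -76]}, {"offset": [1.8, -19, 17], "rot": [0, 0, -84]}, {"offset": [2, -21, 17], "rot": [0, 0, -92]}, {"offset": [2.2, -23, 17], "rot": [0, 0, -100]}, {"offset": [2.4, -25, 17], "rot": [0, 0, -108]}, {"offset": [2.5, -27, 17], "rot": [0, 0, -116]}, {"offset": [2.6, -29, 17], "rot": [0, 0, -124]}, {"offset": [2.7, -31, 17], "rot": [0, 0, -132]}, {"offset": [2.8, -32.9, 17], "rot": [0, 0, -140]}])

```text
time: 17.65
position: [0.4299, -0.1529, 0.2044]
tool_rot: [0.668, 0.745, -0.0, -0.0]
ft_force: [-1.1, 1.0, 0.3]
grip_width: 0.0871
grip_force: 0.0
```

Request:
apply_moves(series=[{"offset": [0, 0, 0], "rot": [0, 0, -8]}, {"offset": [0, 0, -1], "rot": [0, 0, -16]}, {"offset": [0, 0, -3], "rot": [0, 0, -24]}, {"offset": [0, 0, -5], "rot": [0, 0, -26.5]}, {"offset": [0, 0, -5], "rot": [0, 0, -26.5]}, {"offset": [0, 0, -5], "rot": [0, 0, -26.5]}, {"offset": [0, 0, -5], "rot": [0, 0, -26.5]}])

```text
time: 18.35
position: [0.4306, -0.1524, 0.1553]
tool_rot: [0.818, 0.575, 0.0, 0.001]
ft_force: [-0.0, -0.3, 0.2]
grip_width: 0.0873
grip_force: 0.0
```

Run:
```python
from h import *
from rig import get_obs,nets
o=get_obs(); print(o['time'],o['position'],o['tool_rot'],o['q'])
w=vision.camera('wrist')
for n in ['lid_bar']: print(n,[(np.round(r['centre'],4),round(r['conf'],2)) for r in nets.spot_point('wrist',n)])
p=o['position']; print(proj('wrist',[p[0],p[1],.071]))
cv2.imwrite('pics/w6.png',w[:,:,::-1])
```

```text
18.35 [ 0.4306393  -0.15240744  0.15527455] [8.18493344e-01 5.74515569e-01 2.61451542e-04 6.62500723e-04] [-5.85600820e-01  4.54370317e-01  1.93410584e+00  5.62571441e-06
  7.51692055e-01 -2.38833292e-01]
lid_bar [(array([ 0.4292, -0.1488,  0.0668]), 0.56)]
[280.1563933  219.67098821]
```

View pics/w6.png

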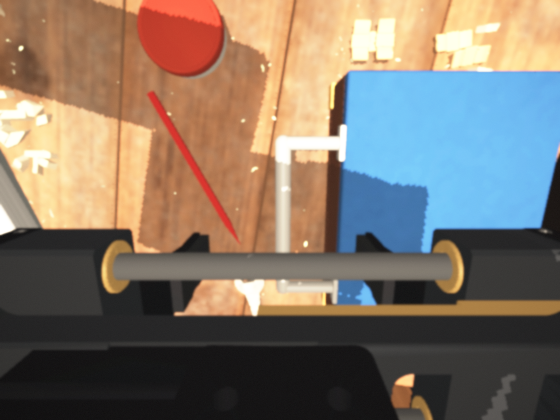

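The bar runs along columns 277-290, rows 137-290, about 3 mm boxward of the gripper centre (280,220). The gap to the lid is about 45 px, so I'll part-close the fingers, shift and descend.

Request:
apply_moves(series=[{"offset": [0.3, -0.1, 0], "rot": [0, 0, 0]}, {"offset": [0.3, -0.1, 0], "rot": [0, 0, 0]}, {"offset": [0.3, -0.1, 0], "rot": [0, 0, 0]}, {"offset": [0.3, -0.1, 0], "rot": [0, 0, 0]}, {"offset": [0.3, -0.1, 0], "rot": [0, 0, 0]}, {"offset": [0.3, -0.1, -1.5], "rot": [0, 0, 0]}, {"offset": [0.3, -0.1, -3], "rot": [0, 0, 0]}, {"offset": [0.3, -0.1, -4.5], "rot": [0, 0, 0]}, {"offset": [0.3, -0.1, -6], "rot": [0, 0, 0]}, {"offset": [0.3, -0.1, -7], "rot": [0, 0, 0]}, {"offset": [0.3, -0.1, -8.1], "rot": [0, 0, 0]}, {"offset": [0.3, -0.1, -8.1], "rot": [0, 0, 0]}, {"offset": [0.3, -0.1, -8.1], "rot": [0, 0, 0]}, {"offset": [0.3, -0.1, -8.1], "rot": [0, 0, 0]}], hand=0.45)

```text
time: 19.85
position: [0.4335, -0.1533, 0.0739]
tool_rot: [0.819, 0.574, 0.0, 0.0]
ft_force: [-0.3, 0.4, 0.7]
grip_width: 0.0389
grip_force: 0.0
```

Request:
apply_moves(series=[{"offset": [0, 0, 0], "rot": [0, 0, 0]}, {"offset": [0, 0, 0], "rot": [0, 0, 0]}, {"offset": [0, 0, 0], "rot": [0, 0, 0]}, {"offset": [0, 0, 0], "rot": [0, 0, 0]}, {"offset": [0, 0, 0], "rot": [0, 0, 0]}, {"offset": [0, 0, 0], "rot": [0, 0, 0]}, {"offset": [0, 0, 0], "rot": [0, 0, 0]}, {"offset": [0, 0, 0], "rot": [0, 0, 0]}], hand=0, newtons=20)

```text
time: 20.65
position: [0.4313, -0.1523, 0.0735]
tool_rot: [0.819, 0.574, -0.001, -0.002]
ft_force: [-5.8, -0.3, 5.3]
grip_width: 0.0114
grip_force: 20.0
```

Request:
apply_moves(series=[{"offset": [-0.2, 0.07, 0.3], "rot": [0, 0, 0]}, {"offset": [-0.14, 0.05, 1.07], "rot": [0, 0, 0]}, {"offset": [-0.04, 0.01, 2.14], "rot": [0, 0, 0]}, {"offset": [0.13, -0.05, 3.2], "rot": [0, 0, 0]}, {"offset": [0.34, -0.12, 4.25], "rot": [0, 0, 0]}, {"offset": [0.6, -0.22, 5.29], "rot": [0, 0, 0]}, {"offset": [0.92, -0.33, 6.31], "rot": [0, 0, 0]}, {"offset": [1.29, -0.47, 7.31], "rot": [0, 0, 0]}, {"offset": [1.29, -0.47, 7.31], "rot": [0, 0, 0]}])

```text
time: 21.55
position: [0.4456, -0.1576, 0.1477]
tool_rot: [0.819, 0.574, -0.0, -0.0]
ft_force: [-4.0, -0.4, -2.0]
grip_width: 0.0109
grip_force: 20.0
```

Request:
apply_moves(series=[{"offset": [0.41, -0.15, 0.98], "rot": [0, 0, 0]}, {"offset": [0.87, -0.31, 1.93], "rot": [0, 0, 0]}, {"offset": [1.38, -0.5, 2.86], "rot": [0, 0, 0]}, {"offset": [1.92, -0.69, 3.76], "rot": [0, 0, 0]}, {"offset": [2.52, -0.91, 4.63], "rot": [0, 0, 0]}, {"offset": [3.16, -1.14, 5.46], "rot": [0, 0, 0]}, {"offset": [3.84, -1.39, 6.25], "rot": [0, 0, 0]}, {"offset": [4.55, -1.65, 7.01], "rot": [0, 0, 0]}, {"offset": [4.55, -1.65, 7.01], "rot": [0, 0, 0]}, {"offset": [4.55, -1.65, 7.01], "rot": [0, 0, 0]}, {"offset": [4.55, -1.65, 7.01], "rot": [0, 0, 0]}, {"offset": [4.55, -1.65, 7.01], "rot": [0, 0, 0]}])

```text
time: 22.75
position: [0.4873, -0.1727, 0.2164]
tool_rot: [0.818, 0.575, -0.003, -0.004]
ft_force: [-10.3, 1.2, 6.6]
grip_width: 0.0112
grip_force: 20.0
```

Run:
```python
from h import *
from rig import get_obs,nets
o=get_obs(); p=o['position']; print(o['time'],p,o['ft_force'],o['joint_velocities'].round(4) if hasattr(o['joint_velocities'],'round') else o['joint_velocities'])
z=p[2]-.003; print('angle from height if bar at grasp pt', np.degrees(np.arcsin((z-.065)/.2051))-1.68)
s=vision.camera('scene'); t=vision.camera('top')
for c in ['scene','top']:
  for n in ['lid_top','lid_bar','block']: print(c,n,[(np.round(r['centre'],4),round(r['conf'],2)) for r in nets.spot_point(c,n)])
u=proj('scene',[.53,-.2,.13]).astype(int); v=proj('top',[.5,.0,.05]).astype(int)
a=cv2.resize(s[u[1]-60:u[1]+60,u[0]-60:u[0]+60],(400,400),interpolation=cv2.INTER_CUBIC)
b=cv2.resize(t[v[1]-130:v[1]+130,v[0]-130:v[0]+130],(400,400),interpolation=cv2.INTER_CUBIC)
cv2.imwrite('pics/p7.png',np.hstack([a,b])[:,:,::-1])
```

```text
22.75 [ 0.48732378 -0.17272847  0.21636301] [-10.25307271   1.22787836   6.55682871] [ 0.0005  0.0011  0.0011  0.001  -0.     -0.0019]
angle from height if bar at grasp pt 44.65334585983591
scene lid_top [(array([ 0.5789, -0.2009,  0.1274]), 0.94)]
scene lid_bar [(array([ 0.4848, -0.172 ,  0.209 ]), 0.85)]
scene block [(array([ 0.4028,  0.1791, -0.0018]), 0.57)]
top lid_top [(array([ 0.5771, -0.2009,  0.131 ]), 0.94)]
top lid_bar [(array([ 0.4847, -0.1715,  0.2106]), 0.8)]
top block [(array([4.073e-01, 1.768e-01, 1.000e-04]), 0.82)]
```

View pics/p7.png

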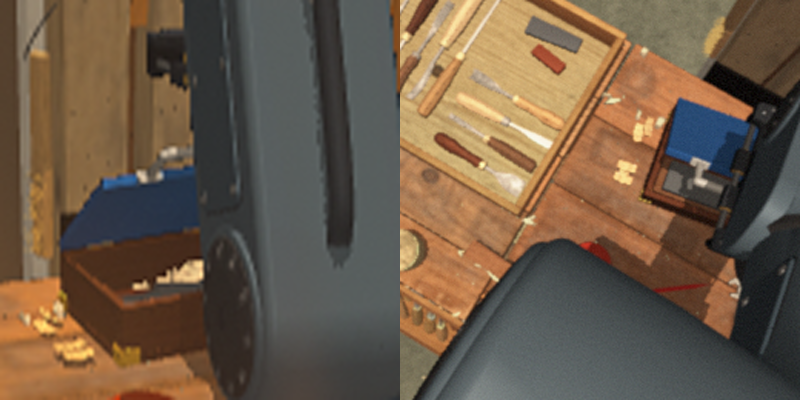

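The lid stands open, held at the bar. The nets put the angle at about 43-44.5° and the height at the fingers gives 44.7°. The block and all five chips are on the bench, clear of the box. I'll check that the hold doesn't drift.

Request:
apply_moves(series=[{"offset": [-0.2, 0.1, 0.1], "rot": [0, 0, 0]}, {"offset": [-0.2, 0.1, 0.1], "rot": [0, 0, 0]}, {"offset": [-0.2, 0.1, 0.1], "rot": [0, 0, 0]}, {"offset": [-0.2, 0.1, 0.1], "rot": [0, 0, 0]}, {"offset": [-0.2, 0.1, 0.1], "rot": [0, 0, 0]}, {"offset": [-0.2, 0.1, 0.1], "rot": [0, 0, 0]}, {"offset": [-0.2, 0.1, 0.1], "rot": [0, 0, 0]}, {"offset": [-0.2, 0.1, 0.1], "rot": [0, 0, 0]}, {"offset": [-0.2, 0.1, 0.1], "rot": [0, 0, 0]}, {"offset": [-0.2, 0.1, 0.1], "rot": [0, 0, 0]}])

```text
time: 24.15
position: [0.4882, -0.1731, 0.2175]
tool_rot: [0.819, 0.574, -0.001, -0.001]
ft_force: [-5.5, -1.5, 1.6]
grip_width: 0.0113
grip_force: 20.0
```

Run:
```python
from h import *
from rig import get_obs,nets,hand_in
for c in ['scene','top']:
  vision.camera(c)
  for n in ['lid_top','lid_bar']: print(c,n,[(np.round(r['centre'],4),round(r['conf'],2)) for r in nets.spot_point(c,n)[:1]])
o=get_obs(); print(o['time'],o['position'],o['ft_force'],o['grip_force'])
```

```text
scene lid_top [(array([ 0.5806, -0.2028,  0.1302]), 0.96)]
scene lid_bar []
top lid_top [(array([ 0.5766, -0.2024,  0.1327]), 0.68)]
top lid_bar [(array([ 0.4875, -0.1742,  0.2097]), 0.78)]
24.45 [ 0.48824741 -0.17305471  0.21752824] [-6.17415401 -0.61013836  2.26531549] 20.000343024730682
```

The hold is steady at about 45° with a lower force, so I'll hand in.

```bash
python3 -c "
from rig import hand_in
print(hand_in())"
```

```text
the job is handed in; nothing more can be done
None
```

I wiped all five chips off the lid onto the bench, put the block back on the bench clear of the box, and handed in at about 24 s with the gripper holding the lid at about 45° by my measurements; no verdict came back.

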